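# Uncouple the hitch tongue from its ball

### The arm

A 6-joint arm with a two-finger parallel gripper is mounted at the origin on a cart in front of the work surface, level with it; the furniture and walls round the work are solid. World frame = base frame: x ahead of the robot, y to its left, z up, the work surface at z = 0. Lengths are in m, angles in degrees, forces in N, time in s.
With the tool pointing down it reaches from about 0.3 to 0.75 m from the base axis. Payload 8.5 kg.
Tool frame: the origin (TCP) lies midway between the tips of the shut fingers; the grasp point (between the pads) lies env.tcp_to_grasp behind it (env.tcp_to_grasp is the distance from the TCP to the grasp point, in m); z points along the fingers, y is the line along which they close (so a half turn about z gives the same grasp; the last joint's range is limited). The gripper opens to 85 mm and grips with 20 to 120 N. Pads are 22 mm wide; open, the fingers measure 114 mm over their backs; the gripper's body (76 mm by 85 mm) begins 54 mm behind the grasp point. The pads swing forward as they close: fully open they stand 13 mm farther back than shut.
Start: joints at [-75.705, 21.807, 74.336, -0, 83.858, -12.336], TCP at [0.247, -0.492, 0.231] pointing down, gripper open.
Joint ranges: [-178.18, 178.18], [-50.72, 133.34], [12.68, 142.11], [-81.47, 261.47], [9.98, 163.14], [-165.26, 165.26]. Speed limits (degrees/s): [136.94, 136.94, 180, 180, 180, 180].

### API

Orientations are given as a 3x3 rotation matrix whose columns are the frame's x, y, z axes.
In Python, from rig import observe, optics, job, env gives the robot as it stands. The module is installed in compiled form; this text tells all that it offers.
- The arm moves only by the shell command python3 -m jog 'ROWS' [FORCE]. ROWS is JSON, a list of rows, each a list of 7 numbers: the turn, a rotation vector about the tool's x, y, z in rad, then the shift along the tool's x, y, z in m, then the opening in per cent of the stroke, from 0 (shut) to 100 (fully open). A call has 1 to 10 rows; each row shifts and turns the commanded pose from where the row before left it, along the tool's axes as they then stand; what a row does not reach is not made up. A row lasts 1/8 s, in which the tool goes at most 62.5 mm and 10.7 degrees, less where a joint would pass 70% of its speed; a pose out of reach is approached as far as the arm can. A call is refused whole if a number of a shift passes 0.0625 or a number of a turn 0.188, either way. A call with a gripper value outside its range is refused whole. The fingers move at their own pace and stop on an object; FORCE is the grip in N (left out, the last holds). Time passes only in rows, so rows that do not move let the fingers close. It gives the time, the measured TCP pose, the force, the opening and the grip force at its end, in the units of the state.
- observe(): the state, without advancing time (a new reading comes with each control period).
- optics.get_image(name): name is "scene" or "top"; returns a dict with "pixels" (400x640x3 uint8, red, green, blue), "mtx" (3x3 intrinsics, pixels), "rvec" (rotation vector, rad) and "tvec" (3), from world to camera coordinates, as OpenCV has them. Camera axes: x right, y down, z forward; pixel columns grow to the right and rows downward; lengths in m; the calibration is good to about 2 mm. A picture is of the moment at which its call begins. There is no depth.
- job.close_job(): hands the job in; it is judged then, once.
The state is a dict: "time_s": time; "q": joint angles; "qvel": joint speeds; "joint_efforts": joint torques, N m; "position": TCP position; "tool_rot": TCP orientation; "ft_force": force on the tool from outside, world axes, zero at the start; "wrist_torque": the same for the moment, N m; "grip_width": finger opening in m; "gripper_force": force on a finger pad.
Only numpy, scipy, OpenCV 4.12 (cv2) and the standard library are available. Lean on these libraries where they do the work, as an engineer would, in place of code of your own. Each camera call takes 0.05 s, during which the arm holds its last target. There are 200 camera calls.

### The job

Uncouple the small trailer hitch on the bench: first draw the safety pin up out of the tongue and leave it in the open tin tray, then pull the latch aside against its spring by squeezing its upright trigger plate towards the fixed plate beside it, and with the latch held open lift the tongue straight up off the ball and off its rest. Finish while still holding the tongue in the gripper, level and steady, about ten centimetres above where it sat and still over the stand. Leave the oilstone, the steel strip and everything else on the bench where they are.

Things in the scene. Friction and masses are not known exactly. Their poses are not given: they have to be found in the camera images.
- hitch_stand: Fixed hitch stand: grey base plate 205 x 84 x 12 mm with a 30 mm steel tow ball on a shank at its +x end and a dark rest block at its -x end (top 50 mm above the bench, with low cheeks either side of the tongue). Origin on the bench, under the origin of the seated tongue; +x runs along the tongue towards the ball, roughly away from the robot (within 0.4 rad of it at the start), z up.
- ball_center (a point): Centre of the 30 mm tow ball, 75 mm along +x of the stand's origin and 65 mm above the bench. The ball has a flat underside 9 mm below its centre, under which the latch's fork hooks.
- coupler: Loose grey coupler, about 0.6 kg: bar 32 wide, 30 high, with a round downward cup over the ball at its +x end, 205 mm long. Origin mid-width under the bar between its two grip plates, 50 mm above the bench when seated; +x along the bar to the ball, z up. Centre of mass within 5 mm of the origin in x, y. Its dark fixed grip plate: outer face at y -31, x -13 to 13, top 77 above the origin.
- socket (a point): Centre of the ball seat in the coupler's cup (75 mm along the coupler's +x and 15 mm above its origin); it lies on ball_center when coupled.
- grip_mid (a point): Fixed in the coupler at x 0, y -8.5, 60 mm above its origin: midway between the outer faces of fixed plate and trigger plate with the latch fully pulled. The two plates (26 mm long in x, 8 thick, facing each other in y) are the place to take hold: 62 mm over both outer faces with the latch shut, 45 fully pulled. Beside them nothing rises above the bar within 20 mm.
- trigger (a point): Middle of the outer (+y) face of the latch's upright trigger plate (26 mm long in x, from 35 to 77 mm above the coupler's origin). This point is 60 mm above the coupler's origin, 17 below the plate's top; at y +31 when shut, +14 fully pulled.
- latch (a joint): Latch travel: 0 m shut (fork under the ball, tongue locked) to 0.017 m fully pulled, the trigger plate having moved 17 mm to the coupler's -y, towards the fixed plate. The fork clears the ball only when nearly fully pulled. The spring needs 4 N to start, 11 N at the stop, and shuts the latch when let go. With the safety pin in, it moves only 2 to 3 mm.
- safety_pin: Loose 60 g steel pin standing in a hole in the bar, 45.5 mm from the coupler's origin along its -x: shank 10 dia x 44 mm, knob 18 dia x 24 mm on top, 68 mm over all. Foot 24 mm deep in the hole; the knob's underside is 20 mm above the bar's top; the latch bar (top 11 mm above the bar's top) runs beside the shank. Origin at the foot, z towards the knob.
- pin_head (a point): Centre of the safety pin's knob, 56 mm above its foot, 112 mm above the bench at the start; the knob reaches 12 mm above and below it.
- pin_mid (a point): Middle of the safety pin's length, 34 mm from its foot.
- parts_tray: Fixed open rusty tin tray, 128 mm in its x by 203 mm in its y, walls 2 mm thick and 24 mm high, floor 2 mm thick, empty. Origin at the middle of its underside, on the bench; it stands either left or right of the stand, and a closed flat box of like size stands on the other side.
- oilstone: Loose dark oilstone 40 x 125 x 22 mm, origin at its underside; a bystander.
- parallel_strip: Loose ground steel strip 11 x 120 x 19 mm lying on the bench beyond the stand, origin at its underside; a bystander.

How it is judged:
By the outcome, as a careful person would: the job done as asked, in the order asked, and still so for the second after the job is handed in, while the arm keeps its last pose, push and grip.
It also fails if it takes over 56 s, if anything falls off the work surface, if the arm or the gripper's body presses on something with over 40 N, if the wrist force passes 120 N, or if a joint passes its speed limit or range.

## Working session

There is one attempt and no reset: what is moved stays moved. The work goes in short steps, Python scripts to look and compute and a shell command to move; the robot and the scene stay as the last step left them, time stands still between calls to the robot, and variables do not carry over. Pictures are saved under pics/ and viewed, at most 10 in all, crops included, and the job is handed in when it is done.

```bash
mkdir -p pics
cat > h.py <<'E'
import numpy as np, cv2
from rig import observe, optics, job, env
def snap(n,f=None):
    im=optics.get_image(n)
    if f: cv2.imwrite('pics/'+f,im['pixels'][:,:,::-1])
    return im
def ray(im,u,v):
    R=cv2.Rodrigues(np.array(im['rvec'],float))[0];t=np.array(im['tvec'],float).ravel()
    K=np.array(im['mtx'],float)
    d=R.T@np.linalg.solve(K,[u,v,1.]);return -R.T@t,d
def plane(im,u,v,z):
    c,d=ray(im,u,v);return c+d*(z-c[2])/d[2]
def proj(im,p):
    return cv2.projectPoints(np.array(p,float).reshape(-1,3),np.array(im['rvec'],float),np.array(im['tvec'],float),np.array(im['mtx'],float),None)[0].reshape(-1,2)
E
python3 - <<'E'
from h import *
for n in('scene','top'):
    im=snap(n,n+'0.png'); print(n,ray(im,320,200),im['mtx'][0])
s=observe();print(s['time_s'],s['position'],s['tool_rot'],s['grip_width'],env.tcp_to_grasp)
E
```

```text
scene (array([0.00720899, 0.49843571, 1.06037179]), array([ 0.4414348 , -0.46007519, -0.77049821])) [481.27439917   0.         326.60493524]
top (array([ 0.31185389, -0.08232818,  1.28610643]), array([ 0.19967235,  0.00812689, -0.97987171])) [426.235079     0.         316.16105039]
0.1 [ 0.24646831 -0.49139986  0.23077843] [[ 8.93910048e-01  4.48246281e-01 -3.11772376e-04]
 [ 4.48246296e-01 -8.93909197e-01  1.26693222e-03]
 [ 2.89201459e-04 -1.27227425e-03 -9.99999149e-01]] 0.08535665700061285 0.0187
```

View pics/top0.png

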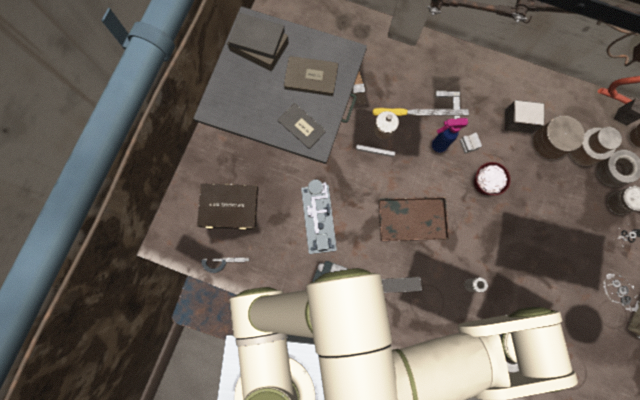

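View pics/scene0.png

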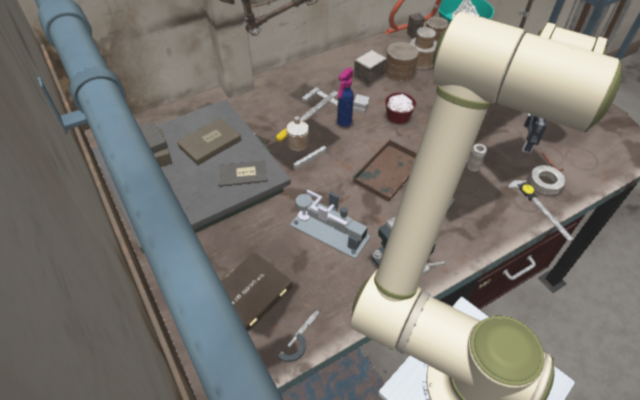

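The top view shows the stand at about (319,215), the tray to its right at (412,219) and the closed box to its left at (228,206). The strip is beyond the stand at (376,151). In the scene view the stand is at (330,222) and the tray at (388,170). I'll enlarge both views.

Run:
```python
import cv2,numpy as np
a=cv2.imread('pics/top0.png')[165:285,270:370];b=cv2.imread('pics/scene0.png')[175:265,280:380]
a=cv2.resize(a,(400,480),interpolation=cv2.INTER_CUBIC);b=cv2.resize(b,(400,360),interpolation=cv2.INTER_CUBIC)
b=np.vstack([b,np.zeros((120,400,3),np.uint8)])
cv2.imwrite('pics/crop0.png',np.hstack([a,b]))
```

```text
(no output)
```

View pics/crop0.png

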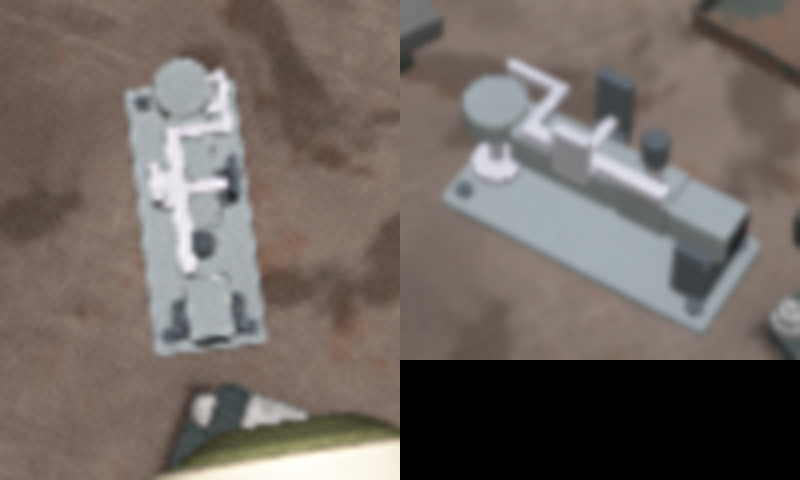

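The crop shows the knob at about (321,226) in the top view and (344,212) in the scene view. The cup is at (316,187), the dark fixed plate on the right at (328,211) and the white trigger plate on the left at (310,212). The base plate's corners are also visible.

Run:
```python
from h import *
T=snap('top');S=snap('scene')
def dark(im,u,v,r,th):
    g=cv2.cvtColor(im['pixels'],cv2.COLOR_RGB2GRAY).astype(float)
    vv,uu=np.mgrid[v-r:v+r+1,u-r:u+r+1]; w=np.clip(th-g[v-r:v+r+1,u-r:u+r+1],0,40)
    print(g[v-r:v+r+1,u-r:u+r+1].astype(int))
    return (w*uu).sum()/w.sum(),(w*vv).sum()/w.sum()
kt=dark(T,321,226,4,110);ks=dark(S,344,211,5,95);print(kt,ks)
print('knob top view z.118',plane(T,*kt,.118),' scene z.112',plane(S,*ks,.112))
P=[plane(T,270+x/4-.4,165+y/4-.4,.012)[:2] for x,y in((126,92),(236,84),(266,340),(158,354))]
P=np.array(P);print(P,np.linalg.norm(P-np.roll(P,-1,0),axis=1))
for a,b in((3,0),(2,1)):print(np.degrees(np.arctan2(*(P[b]-P[a])[::-1])))
print('cup',plane(T,270+183/4-.4,165+86/4-.4,.09))
# base-plate/tongue mask
hsv=cv2.cvtColor(T['pixels'],cv2.COLOR_RGB2HSV);h,s,v=cv2.split(hsv)
m=((h>60)&(h<130)&(v>70)).astype(np.uint8);m[:,:295]=0;m[:,345:]=0;m[:170]=0;m[258:]=0
c=max(cv2.findContours(m,0,2)[0],key=cv2.contourArea);print(cv2.minAreaRect(c))
# tray corners
hh=[plane(T,u,v,.024)[:2].round(4) for u,v in((380,199),(446,198),(446,239),(380,241))];print(hh)
```

```text
[[216 165 140 129 137 148 161 169 175]
 [201 122  94  97  99 118 146 172 173]
 [197 107  82  88  90  97 129 162 177]
 [203 121  85  93  91  92 114 151 170]
 [201 118  88  86  90  94 118 153 171]
 [201 119  78  85  80  87 122 165 171]
 [219 162  90  72  74  91 138 169 172]
 [237 213 138 103 111 141 160 174 171]
 [239 228 179 160 164 170 175 175 171]]
[[113 118 118 119 119 119 119 119 119 121 121]
 [116 116 113 113 111 111 111 113 119 122 122]
 [117 111 107 108 106 105 106 111 118 121 122]
 [116 105 102 105 105 104 106 107 109 119 123]
 [116  98  96 102 104 104 103 100 103 117 123]
 [117  93  84  92  99  99  95  90  99 117 124]
 [125  94  74  76  81  82  80  81 100 120 125]
 [142 103  73  67  69  71  68  75 100 120 126]
 [151 111  76  66  66  67  67  76 103 120 126]
 [157 125  88  69  67  67  69  85 115 126 127]
 [165 148 111  82  73  73  83 114 139 140 133]]
(np.float64(320.3191489361702), np.float64(225.97292069632496)) (np.float64(343.4058919803601), np.float64(213.76923076923077))
knob top view z.118 [ 0.47711987 -0.08079591  0.118     ]  scene z.112 [ 0.47769927 -0.07707296  0.112     ]
[[ 0.60421331 -0.01020598]
 [ 0.61909692 -0.09355643]
 [ 0.42628643 -0.13448337]
 [ 0.40780249 -0.05553148]] [0.08466888 0.19710631 0.08108672 0.20157284]
12.99459491873059
11.984020767722438
cup [ 0.59491727 -0.0550053   0.09      ]
((318.2371826171875, 215.76620483398438), (72.26631164550781, 27.16558837890625), 83.2901611328125)
[array([ 0.5906, -0.2521]), array([ 0.614 , -0.4508]), array([ 0.4896, -0.4558]), array([ 0.4637, -0.2612])]
```

Cross-checking the views puts the knob at about (0.478, -0.0805), with a yaw of about 12° and the coupler origin at about (0.5225, -0.071). The tray centre is at about (0.54, -0.355). I'll align the tool to that yaw and go above the pin.

```bash
python3 -m jog '[[0,0,0.1275,0,0,0,100],[0,0,0.1275,0,0,0,100],[0,0,0,0.039,-0.044,0,100],[0,0,0,0.039,-0.044,0,100],[0,0,0,0.039,-0.044,0,100],[0,0,0,0.039,-0.044,0.008,100],[0,0,0,0.039,-0.044,0.008,100],[0,0,0,0.039,-0.044,0.008,100],[0,0,0,0.039,-0.044,0.008,100],[0,0,0,0.039,-0.044,0.008,100]]'
cat >> h.py <<'E'
YAW=np.radians(12.)
def todo(x,y,z,yaw=None):
    s=observe();R=np.array(s['tool_rot']);d=R.T@(np.array([x,y,z])-s['position'])
    y0=np.arctan2(R[1,0],R[0,0]);print('t',s['time_s'],'pos',np.round(s['position'],4),'shift',d.round(4),'turnz',round(y0-(YAW if yaw is None else yaw),4),'zaxis',R[:,2].round(4),'ft',np.round(s['ft_force'],1),'grip',round(s['grip_width'],4),round(float(s['gripper_force']),1))
E
python3 - <<'E'
from h import *
todo(.478,-.0805,.19)
E
```

```text
time_s: 1.45
position: [0.4791, -0.0806, 0.1911]
tool_rot: [[0.978, 0.208, 0.0], [0.208, -0.978, -0.0], [0.0, 0.0, -1.0]]
ft_force: [0.8, -0.3, 0.0]
grip_width: 0.0854
gripper_force: 0.0
t 1.45 pos [ 0.4791 -0.0806  0.1911] shift [-0.001  -0.0003  0.0011] turnz 0.0003 zaxis [ 2.e-04 -1.e-04 -1.e+00] ft [ 0.8 -0.3  0. ] grip 0.0854 0.0
```

```bash
python3 -m jog '[[0,0,0,-0.001,0,0.025,100],[0,0,0,0,0,0.025,100],[0,0,0,0,0,0.02,100],[0,0,0,0,0,0.015,60],[0,0,0,0,0,0.01,45],[0,0,0,0,0,0,45]]' 30
python3 - <<'E'
from h import *
snap('scene','s1.png');im=cv2.imread('pics/s1.png')[150:270,270:400];t=cv2.imread('pics/s1.png')
cv2.imwrite('pics/s1c.png',cv2.resize(im,None,fx=5,fy=5,interpolation=cv2.INTER_CUBIC))
todo(.478,-.0805,.096)
E
```

```text
time_s: 2.2
position: [0.4772, -0.0825, 0.096]
tool_rot: [[0.978, 0.208, -0.001], [0.208, -0.978, 0.0], [-0.001, -0.001, -1.0]]
ft_force: [0.2, 0.1, 0.0]
grip_width: 0.0383
gripper_force: 0.0
t 2.25 pos [ 0.4775 -0.0826  0.0965] shift [ 0.0009 -0.002   0.0005] turnz 0.0003 zaxis [-0.  0. -1.] ft [-0.8 -0.4  0.4] grip 0.0389 0.0
```

View pics/s1c.png

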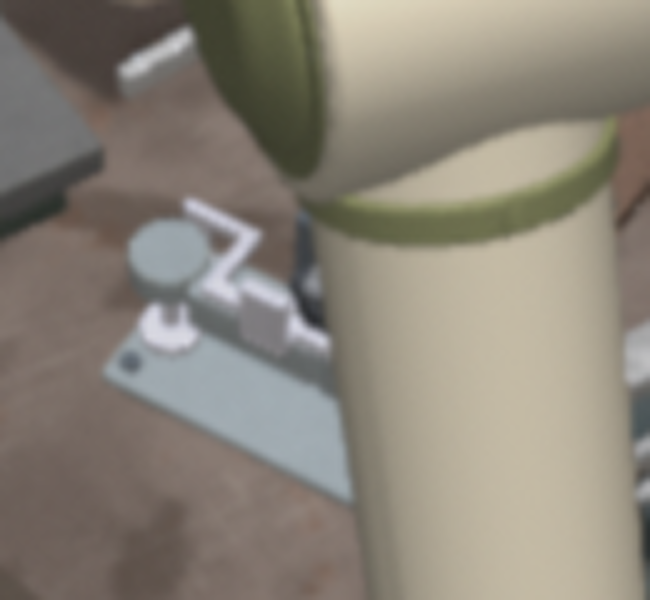

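The arm hides the pin in this view: only the cup at (304,201) and the trigger plate at (322,213) are visible. I'll go by the force readings and close gently.

```bash
python3 -m jog '[[0,0,0,0,-0.001,0,20],[0,0,0,0,0,0,10],[0,0,0,0,0,0,10],[0,0,0,0,0,0,10]]' 25
```

```text
time_s: 2.75
position: [0.4775, -0.0817, 0.0968]
tool_rot: [[0.978, 0.208, 0.001], [0.208, -0.978, -0.0], [0.001, 0.001, -1.0]]
ft_force: [-0.7, 0.5, 6.2]
grip_width: 0.0171
gripper_force: 25.3
```

```bash
python3 -m jog '[[0,0,0,0,0,0,5],[0,0,0,0,0,-0.004,5],[0,0,0,0,0,-0.008,5],[0,0,0,0,0,-0.01,5]]' 40; python3 -m jog '[[0,0,0,0,0,-0.02,5],[0,0,0,0,0,-0.03,5],[0,0,0,0,0,-0.03,5],[0,0,0,0,0,-0.0,5]]'
```

```text
time_s: 3.25
position: [0.4771, -0.0816, 0.1189]
tool_rot: [[0.978, 0.208, -0.0], [0.208, -0.978, 0.0], [-0.0, -0.0, -1.0]]
ft_force: [0.0, -0.6, -1.1]
grip_width: 0.0167
gripper_force: 39.0
time_s: 3.75
position: [0.478, -0.0819, 0.2005]
tool_rot: [[0.978, 0.208, 0.004], [0.208, -0.978, -0.002], [0.004, 0.003, -1.0]]
ft_force: [-0.3, 0.3, -1.5]
grip_width: 0.0166
gripper_force: 39.0
```

Run:
```python
from h import *
t=snap('top')['pixels'];s=snap('scene')['pixels']
T=cv2.resize(t[150:270,270:370],(400,480),interpolation=cv2.INTER_CUBIC);S=cv2.resize(s[110:230,290:390],(400,480),interpolation=cv2.INTER_CUBIC)
cv2.imwrite('pics/c2.png',np.hstack([T,S])[:,:,::-1])
todo(.54,-.355,.2)
```

```text
t 3.85 pos [ 0.4769 -0.0815  0.198 ] shift [ 0.0048  0.2807 -0.0021] turnz 0.0004 zaxis [-5.e-04  2.e-04 -1.e+00] ft [-0.5 -0.6 -1.3] grip 0.0164 39.0
```

View pics/c2.png

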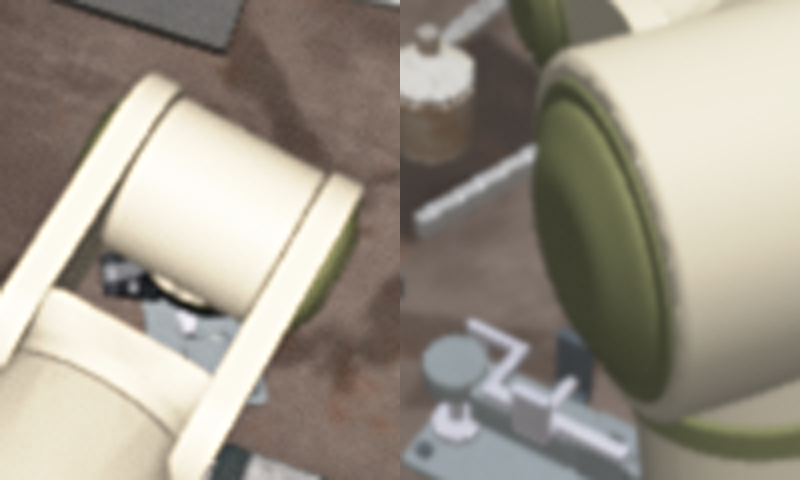

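The pin is out: the empty hole shows at about (345,219) in the scene view, and the coupler is still seated. Next I'll carry the pin over the tray and tilt it for a controlled lay-down.

```bash
python3 -m jog '[[0,0,0,0,0.03,0,5],[0,0,0,0.001,0.047,0,5],[0,0,0,0.001,0.047,0,5],[0,0,0,0.001,0.047,0,5],[0,0.15,0,0.001,0.047,0,5],[0,0.15,0,0,0.04,0,5],[0,0.15,0,0,0.02,0,5],[0,0.15,0,0,0,0,5],[0,0,0,0,0,0,5]]'
python3 - <<'E'
from h import *
todo(.535,-.355,.043)
E
```

```text
time_s: 4.97
position: [0.5372, -0.3529, 0.1959]
tool_rot: [[0.81, 0.205, 0.549], [0.167, -0.979, 0.12], [0.562, -0.005, -0.827]]
ft_force: [-1.3, 0.4, -0.8]
grip_width: 0.0169
gripper_force: 39.0
t 4.975 pos [ 0.5372 -0.3529  0.1959] shift [-0.0881  0.0023  0.125 ] turnz -0.006 zaxis [ 0.5494  0.1195 -0.827 ] ft [-1.3  0.4 -0.8] grip 0.0169 39.0
```

```bash
python3 -m jog '[[0,0,0,-0.025,0,0.035,5],[0,0,0,-0.025,0,0.035,5],[0,0,0,-0.018,0,0.025,5],[0,0,0,-0.012,0,0.018,5],[0,0,0,-0.008,0,0.012,5],[0,0,0,0,0,0,5],[0,0,0,0,0,0,5]]'
python3 - <<'E'
from h import *
snap('scene','s3.png');im=cv2.imread('pics/s3.png')[100:240,300:460]
cv2.imwrite('pics/s3c.png',cv2.resize(im,None,fx=4,fy=4,interpolation=cv2.INTER_CUBIC))
todo(.535,-.355,.043)
E
```

```text
time_s: 5.85
position: [0.5374, -0.3533, 0.0463]
tool_rot: [[0.807, 0.209, 0.553], [0.173, -0.978, 0.117], [0.565, 0.001, -0.825]]
ft_force: [-0.0, -0.3, -1.1]
grip_width: 0.0165
gripper_force: 39.1
t 5.9 pos [ 0.5374 -0.3533  0.0464] shift [-0.0041  0.0011  0.0013] turnz 0.0017 zaxis [ 0.5528  0.1167 -0.8251] ft [ 0.2 -0.5 -0.4] grip 0.0169 39.1
```

View pics/s3c.png

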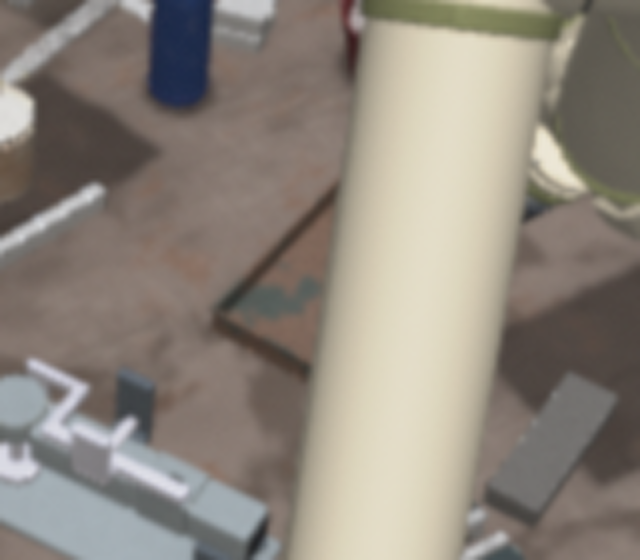

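The arm hides the tray's middle here. The tray's near-left corner is at (354,180) and the oilstone lies clear at (438,212). I'll lower 3 mm, release and back off.

```bash
python3 -m jog '[[0,0,0,-0.002,0,0.003,5],[0,0,0,0,0,0,10],[0,0,0,0,0,0,40],[0,0,0,0,0,0,70],[0,0,0,0,0,0,100],[0,0,0,0,0,0,100],[0,0,0,0,0,0,100]]' 20
python3 -m jog '[[0,0,0,0.006,0,-0.009,100],[0,0,0,0.012,0,-0.02,100],[0,0,0,0.025,0,-0.035,100],[0,0,0,0.025,0,-0.035,100],[0,0,0,0.025,0,-0.035,100],[0,-0.15,0,0,-0.03,0,100],[0,-0.15,0,0,-0.047,0,100],[0,-0.15,0,0,-0.047,0,100],[0,-0.15,0,0,-0.047,0,100],[0,0,0,0,0,0,100]]'
python3 - <<'E'
from h import *
t=snap('top')['pixels'];s=snap('scene')['pixels']
T=cv2.resize(t[170:270,290:480],(760,400),interpolation=cv2.INTER_CUBIC)
cv2.imwrite('pics/c4.png',T[:,:,::-1]);cv2.imwrite('pics/s4.png',s[:,:,::-1])
todo(.525,-.08,.2)
E
```

```text
time_s: 6.78
position: [0.537, -0.3531, 0.0419]
tool_rot: [[0.807, 0.208, 0.552], [0.172, -0.978, 0.118], [0.565, -0.0, -0.825]]
ft_force: [-0.2, -0.4, -0.5]
grip_width: 0.0853
gripper_force: 0.0
time_s: 8.02
position: [0.5032, -0.1825, 0.206]
tool_rot: [[0.977, 0.213, 0.0], [0.213, -0.977, -0.001], [-0.0, 0.001, -1.0]]
ft_force: [0.3, -0.9, -0.0]
grip_width: 0.0854
gripper_force: 0.0
t 8.125 pos [ 0.5027 -0.1855  0.2055] shift [ 0.0438 -0.0985  0.0055] turnz 0.0011 zaxis [ 1.5e-03 -5.0e-04 -1.0e+00] ft [ 0.3 -0.4  0. ] grip 0.0852 0.0
```

View pics/c4.png

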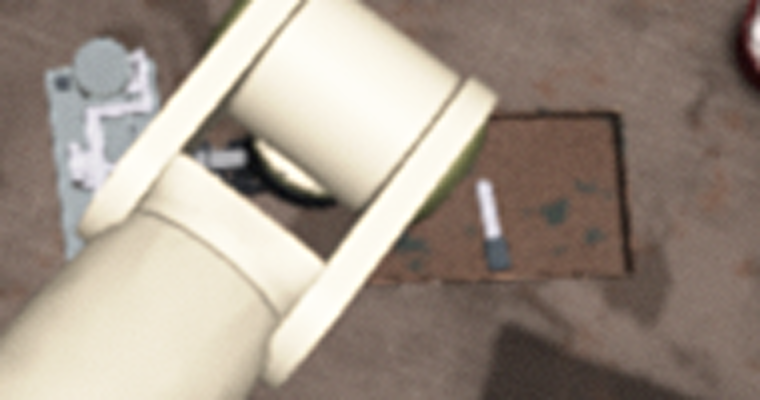

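The pin lies in the tray at about (413,227). I'll check the predicted plate positions against the first scene picture, then go above the grip plates.

```bash
python3 - <<'E'
from h import *
S=snap('scene');o=np.array([.5217,-.0718,.05]);a=np.radians(12.2);R=np.array([[np.cos(a),-np.sin(a),0],[np.sin(a),np.cos(a),0],[0,0,1]])
for n,p in(('trig far-top',(.013,.031,.077)),('trig near-top',(-.013,.031,.077)),('near-bot',(-.013,.031,.035)),('fix far top',(.013,-.031,.077)),('fix near top',(-.013,-.031,.077))):
    q=proj(S,o+R@p)[0];print(n,q.round(1),'crop0',((q-[280,175])*4+[400,0]).round())
todo(o[0],o[1],.16,a)
E
python3 -c "
import cv2
im=cv2.imread('pics/scene0.png')[185:235,305:355]
cv2.imwrite('pics/z.png',cv2.resize(im,None,fx=10,fy=10,interpolation=cv2.INTER_CUBIC))"
```

```text
trig far-top [318.4 207.5] crop0 [554. 130.]
trig near-top [327.3 211.9] crop0 [589. 148.]
near-bot [327.  222.2] crop0 [588. 189.]
fix far top [331.3 191.5] crop0 [605.  66.]
fix near top [340.1 195.7] crop0 [640.  83.]
t 8.175 pos [ 0.5025 -0.1862  0.2053] shift [ 0.0425 -0.108   0.0453] turnz -0.0038 zaxis [ 1.2e-03 -3.0e-04 -1.0e+00] ft [ 0.1 -0.3 -0. ] grip 0.0856 0.0
```

View pics/z.png

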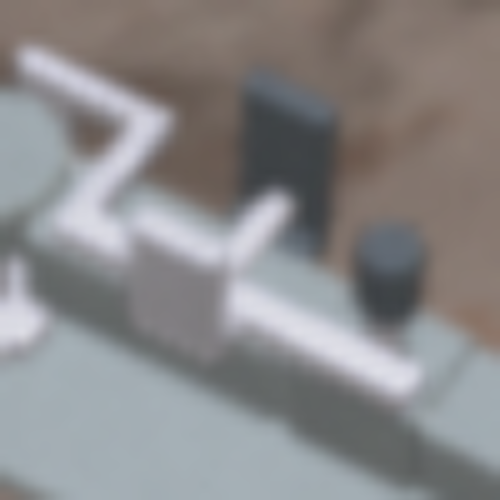

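The trigger plate's top corners are at (318.4,207.5) and (327.5,211.5), within a pixel of the prediction, so the pose is confirmed. I'll go above the plates.

```bash
python3 -m jog '[[0,0,0,0.01,-0.027,0,100],[0,0,0,0.011,-0.027,0,100],[0,0,0,0.011,-0.027,0.015,100],[0,0,0,0.0105,-0.027,0.02,100],[0,0,0,0,0,0.01,100],[0,0,0,0,0,0,100]]' 20
python3 - <<'E'
from h import *
for i in range(3):todo(.5217,-.0718,.089,np.radians(12.2)); snap('top')
E
```

```text
time_s: 8.93
position: [0.5214, -0.0725, 0.1596]
tool_rot: [[0.978, 0.207, -0.001], [0.207, -0.978, 0.0], [-0.001, -0.0, -1.0]]
ft_force: [0.2, 0.2, 0.1]
grip_width: 0.086
gripper_force: 0.0
t 8.925 pos [ 0.5214 -0.0725  0.1596] shift [ 0.0005 -0.0006  0.0706] turnz -0.0049 zaxis [-7.e-04  2.e-04 -1.e+00] ft [0.2 0.2 0.1] grip 0.086 0.0
t 8.975 pos [ 0.5217 -0.0727  0.1602] shift [ 0.0002 -0.0009  0.0712] turnz -0.0051 zaxis [ 4.e-04 -3.e-04 -1.e+00] ft [ 0.4 -0.5  0.3] grip 0.0852 0.0
t 9.025 pos [ 0.5218 -0.0726  0.1605] shift [ 0.     -0.0009  0.0715] turnz -0.005 zaxis [ 1.e-03 -4.e-04 -1.e+00] ft [ 0.8  0.6 -0. ] grip 0.0855 0.0
```

Next I'll descend, then close to just outside the plates.

```bash
python3 -m jog '[[0,0,-0.005,0,-0.001,0.015,100],[0,0,0,0,0,0.02,100],[0,0,0,0,0,0.02,100],[0,0,0,0,0,0.011,100],[0,0,0,0,0,0.005,100],[0,0,0,0,0,0,80],[0,0,0,0,0,0,77],[0,0,0,0,0,0,77]]' 20
```

```text
time_s: 10.07
position: [0.5216, -0.0702, 0.0894]
tool_rot: [[0.977, 0.213, 0.001], [0.213, -0.977, -0.0], [0.001, 0.0, -1.0]]
ft_force: [0.0, -0.2, 0.5]
grip_width: 0.0659
gripper_force: 0.0
```

```bash
python3 -m jog '[[0,0,0,0,0.0015,0,72],[0,0,0,0,0.0015,0,69],[0,0,0,0,0.0015,0,66],[0,0,0,0,0.0015,0,62]]' 25; python3 -m jog '[[0,0,0,0,0.0015,0,58],[0,0,0,0,0.0015,0,54],[0,0,0,0,0.0005,0,50],[0,0,0,0,0,0,45],[0,0,0,0,0,0,45]]' 25
```

```text
time_s: 10.58
position: [0.5228, -0.076, 0.0894]
tool_rot: [[0.977, 0.213, 0.001], [0.213, -0.977, 0.0], [0.001, -0.0, -1.0]]
ft_force: [-1.1, 5.9, 6.4]
grip_width: 0.0528
gripper_force: 4.6
time_s: 11.2
position: [0.5239, -0.0796, 0.0901]
tool_rot: [[0.977, 0.213, 0.002], [0.213, -0.977, -0.001], [0.002, 0.001, -1.0]]
ft_force: [-1.3, 2.1, 11.1]
grip_width: 0.0447
gripper_force: 25.8
```

The latch is fully pulled (44.7 mm over the plates) with little side load. I'll firm the grip and lift.

```bash
python3 -m jog '[[0,0,0,0,0,0,30],[0,0,0,0,0,0,30],[0,0,0,0,0,-0.003,30],[0,0,0,0,0,-0.003,30],[0,0,0,0,0,0,30]]' 80
```

```text
time_s: 11.82
position: [0.5232, -0.0795, 0.0946]
tool_rot: [[0.977, 0.213, -0.001], [0.213, -0.977, 0.0], [-0.001, -0.0, -1.0]]
ft_force: [-0.4, -0.8, -4.7]
grip_width: 0.0432
gripper_force: 81.7
```

```bash
python3 -m jog '[[0,0,0,0,0,-0.005,30],[0,0,0,0,0,-0.006,30],[0,0,0,0,0,-0.008,30],[0,0,0,0,0,-0.01,30],[0,0,0,0,0,0,30]]'; python3 -m jog '[[0,0,0,0,0,-0.012,30],[0,0,0,0,0,-0.015,30],[0,0,0,0,0,-0.015,30],[0,0,0,0,0,-0.013,30],[0,0,0,0,0,-0.008,30],[0,0,0,0,0,-0.003,30],[0,0,0,0,0,0,30],[0,0,0,0,0,0,30],[0,0,0,0,0,0,30],[0,0,0,0,0,0,30]]'
python3 - <<'E'
from h import *
s=snap('scene')['pixels']
cv2.imwrite('pics/s5.png',cv2.resize(s[80:280,270:470],(600,600),interpolation=cv2.INTER_CUBIC)[:,:,::-1])
todo(.5236,-.0795,.189,np.radians(12.2))
E
```

```text
time_s: 12.45
position: [0.5238, -0.0796, 0.125]
tool_rot: [[0.977, 0.213, 0.002], [0.213, -0.977, -0.001], [0.002, 0.001, -1.0]]
ft_force: [0.1, 0.4, -4.8]
grip_width: 0.0432
gripper_force: 82.0
time_s: 13.7
position: [0.5233, -0.0794, 0.1898]
tool_rot: [[0.977, 0.213, -0.0], [0.213, -0.977, 0.0], [-0.0, -0.0, -1.0]]
ft_force: [0.1, -0.5, -4.8]
grip_width: 0.0431
gripper_force: 82.6
t 13.75 pos [ 0.5234 -0.0794  0.1899] shift [0.0002 0.0001 0.0009] turnz 0.0018 zaxis [-2.e-04  1.e-04 -1.e+00] ft [-0.4  0.1 -5.9] grip 0.043 82.6
```

View pics/s5.png

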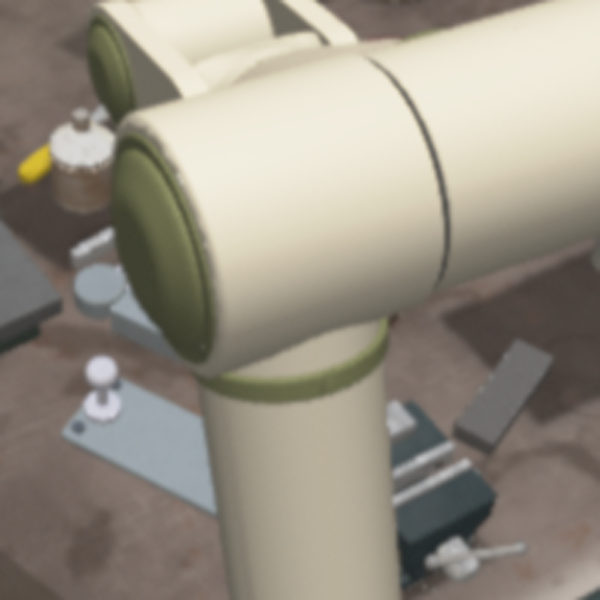

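The ball is bare at (304,205) and the cup is raised at (303,177). I'll check that it is level before handing in.

Run:
```python
from h import *
S=snap('scene');c=plane(S,303.5,200.75,.09)
for dz in(.09,.1,.11):print(dz,proj(S,c+[0,0,dz]).round(1))
```

```text
0.09 [[302.8 177.5]]
0.1 [[302.7 174.8]]
0.11 [[302.7 172. ]]
```

Run:
```python
from h import *
S=snap('scene');g=cv2.cvtColor(S['pixels'],cv2.COLOR_RGB2GRAY).astype(int);b=cv2.imread('pics/scene0.png',0).astype(int)
for c in(301,303):print('old',b[190:214,c],'\nnew',g[163:190,c])
```

```text
old [ 97  94  94 108 143 161 167 167 168 167 167 166 165 166 165 157 135 112
 102 105 134 184 205 209] 
new [116 109 107 105 114 141 156 160 161 161 161 160 160 159 161 160 158 145
 120 103  98  98 100 106 111 108 101]
old [ 99  94  93 107 145 163 166 166 167 167 166 165 165 166 166 162 144 119
 105 103 109 128 137 141] 
new [110 107 105 103 115 145 158 160 159 159 160 159 159 159 159 159 158 146
 120 103  99  99  98 103 111 111 104]
```

The cup rose about 26 px, which is about 0.099 m and matches the tool's 0.1 m, so the tongue is level. Handing in.

```bash
python3 -c "
from rig import job
print(job.close_job())"
```

```text
the job is handed in; nothing more can be done
None
```

The hitch is uncoupled and the job handed in at about 14 s: the safety pin lies in the tin tray, and the gripper holds the tongue level about 10 cm above its seat, over the stand.

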